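# Tip a sample disc into the tray's nose and latch it in the spring magazine

### The arm

A 6-joint arm with a two-finger parallel gripper is mounted at the origin on a cart in front of the work surface, level with it; the furniture and walls round the work are solid. World frame = base frame: x ahead of the robot, y to its left, z up, the work surface at z = 0. Lengths are in mm, angles in rad, forces in N, time in s.
With the tool pointing down it reaches from about 275 to 825 mm from the base axis. Payload 4.9 kg.
Tool frame: the origin (TCP) lies midway between the tips of the shut fingers; the grasp point (between the pads) lies 19 mm behind it (manip.grip_point_offset is the distance from the TCP to the grasp point, in mm); z points along the fingers, y is the direction in which the jaws open and shut (so a half turn about z gives the same grasp; the last joint's range is limited). The gripper opens to 85 mm and grips with 20 to 120 N. Pads are 22 mm wide; open, the fingers measure 114 mm over their backs; the gripper's body (76 mm by 85 mm) begins 54 mm behind the grasp point. The pads swing forward as they close: fully open they stand 13 mm farther back than shut.
Start: joints at [-1.253, 0.326, -0.193, 1.052, 0, 1.437], TCP at [240.136, -494.827, 231.281] pointing down, gripper open.
Joint ranges: [-2.65, 2.65], [-0.97, 1.79], [-1.3, 1.35], [-1.93, 2.1], [-1.47, 1.37], [-3.14, 3.14]. Speed limits (rad/s): [2.57, 2.57, 3.14, 3.14, 3.14, 3.14].

### API

Orientations are given as a unit quaternion [w, x, y, z].
In Python, from bench import manip gives the robot as it stands. The module is installed in compiled form; this text tells all that it offers.
- The arm moves only by the tool apply_moves, never from a script. Its argument "moves" is a list that holds one entry, the list of rows, each a list of 5 numbers: the finger opening in cm, from 0 to 8.54, then the shift along the world's x, y, z in cm, then the turn about the world's z in rad. In form: [[[claw, x, y, z, turn], ...]]. A call has 1 to 8 rows; each row is the pose to reach, as a shift and turn from the pose measured when the call began; what a row does not reach only later rows make up. A row lasts 1/12 s, in which the tool goes at most 41.7 mm and 7.16 degrees, less where a joint would pass 70% of its speed; a pose out of reach is approached as far as the arm can. A call with a gripper value outside its range is refused whole. The fingers move at their own pace and stop on an object; the grip force is fixed at half the most. Time passes only in rows, so rows that repeat a pose let the fingers close. It gives the time, the measured TCP pose, the force and the opening at its end, in the units of the state.
- manip.get_obs(): the state, without advancing time (a new reading comes with each control period).
- manip.camera(name): name is "scene" or "top" or "wrist"; returns a dict with "img" (480x640x3 uint8, red, green, blue), "fx", "fy", "cx", "cy" (pixels), "extrinsics" (4x4, takes a point from camera to world coordinates). Camera axes: x right, y up, looking along -z (the intrinsics and any distortion apply to the point x, -y, -z); pixel columns grow to the right and rows downward; lengths in mm; the calibration is good to about 2 mm. A picture is of the moment at which its call begins. There is no depth.
- manip.job_done(): hands the job in, once; it reports no verdict.
Trained networks look in the newest picture that a camera, given by its name, has taken for a name from the list of things; names that differ only in an ending like _2 or _b are one class to them, and where a whole thing is asked for, a point or a joint stands for the part that bears it (a point fixed in the world has none). Each returns a list of dicts, best first, with "confidence" (0 to 1); they miss things now and then, are a little off and sometimes report something else, mostly with a low value. They report only what shows in the picture. A call takes as long as a camera call. They do not tell look-alikes from the thing itself.
- manip.silhouettes(camera, target): "region" (480x640 bool, what is visible of it) and "location" ([column, row] in pixels, amid what is visible of it).
- manip.spot_point(camera, target): "location" ([column, row] in pixels: a listed point, or the origin of a listed thing).
The state is a dict: "t": time; "joint_pos": joint angles; "dq": joint speeds; "joint_efforts": joint torques, N m; "ee_pos": TCP position; "eef_rot": TCP orientation; "wrist_force": force on the tool from outside, world axes, zero at the start; "ft_torque": the same for the moment, N m; "gripper_width": finger opening in mm.
Only numpy, scipy, OpenCV 4.12 (cv2) and the standard library are available. Lean on these libraries where they do the work, as an engineer would, in place of code of your own. Each camera call takes 0.05 s, during which the arm holds its last target. There are 200 camera calls.

### The job

Lift the tipping tray by its bar so that the flat steel disc slides down into the corner at the tray's narrow nose, then lower the tray gently until it lies level again. Take the disc from the nose, lay it flat between the four posts of the spring magazine and push it straight down until both side catches have snapped in over it. Leave the things standing around undisturbed.

Things in the scene. Friction and masses are not known exactly. Their poses are not given: they have to be found in the camera images.
- tray_stand: Fixed stand of the grey plastic tipping tray, origin on the bench under the tray; x points from the nose to the bar, z up; base plate 10 mm high, not under the nose. Level tray: smooth floor 45 mm above the bench, 126 mm wide, walls 8 mm high; towards the robot the sides narrow at 45 degrees to a 46 mm outlet, before which a bare tongue 20 mm wide (the nose) ends in a 120 degree corner.
- tray (a joint): Tilt of the tray in rad: 0 = level (on its stop), growing as the bar end is raised, at most 0.55. No spring: let go, it falls back. The disc begins to slide at about 0.2; against a slanting side it needs up to 0.35. About 0.45 is sure: within a second the disc is in the nose, where it stays when the tray is lowered smoothly.
- hinge (a point): Middle of the tray's hinge axis, 36 mm above the bench, fixed on the stand. x points along the level tray from nose to bar, y along the hinge axis, z up. With the tray level, the bar lies at x +133, z +44 mm from here and the nose point at x -32, z +11.5 mm.
- bar (a point): Centre of the tray's lifting bar: steel, 10 mm thick, along the tray's y axis, 75 mm free between its two arms; 80 mm above the bench while level, 18 mm behind the rear wall (wall top 53 mm above the bench). Pinch it from above with fingers closing along the tray's x axis; it may turn in the fingers.
- nose (a point): Where the disc's centre lies once in the nose: 47.5 mm above the bench while level; moves with the tray. There the disc overhangs the tongue by 11 mm at both y sides, with free air above, outwards and down to the bench, for fingers closing along the tray's y axis. The corner's walls begin 16 mm from here towards -x, the slanting side walls 16 mm towards +x.
- disc_center (a point): Centre of the loose plain steel disc: 42 mm diameter, 5 mm thick, about 50 g; its z axis is the disc's axis. It starts flat somewhere on the tray's floor.
- magazine: Spring magazine, fixed; origin on the bench below its axis, x away from the robot, z up. Base plate 104 x 80 mm, 12 mm high. Four round steel posts 8 mm thick at x +-21.4, y +-15.6 mm, with pointed tops 76 mm above the bench, leave the disc 1.5 mm all round. Catches at both x sides; their blocks are 66 mm high, 36 to 48 mm from the axis.
- mouth (a point): On the magazine's axis: the disc's centre when laid on the spring follower and not yet pushed; 66.5 mm above the bench (follower top 64 mm, round, 34 mm wide). Frame as the magazine's. Fingers holding the disc have free room at the y sides (34 mm wide along x, between posts), down to the base plate.
- follower (a joint): Travel of the spring follower downwards, in m: 0 at rest, 0.023 at the hard stop. Its spring pushes up with 2.5 N, rising to 8 N. The disc passes below the catches at 0.0155; push to about 0.019 and let go. With the catches the push takes up to about 15 N. Latched, it stays at about 0.015.
- catch_far (a joint): How far the catch on the magazine's +x side is pushed outwards, in m: 0 = home (reaching 3 mm in over the disc's rim); the passing disc pushes it back 3 mm against its spring. Sloping top, flat underside 53.5 mm above the bench. 36 mm are free between the two catches at home.
- catch_near (a joint): The same for the catch on the magazine's -x side.
- timer: Bystander: white timer, 58 x 58 x 20 mm, origin under its middle.
- vial_3: Bystander: small brown vial, 22 x 22 x 48 mm, origin under its middle.
- bottle_small: Bystander: small white bottle, 42 x 42 x 78 mm, origin under its middle.
- marker_black: Bystander: black marker, 135 x 13 x 16 mm, lying on the bench, origin under its middle.
Not all that is in view belongs to the job. Of the things shaped like the part that bears disc_center, the bare steel one is meant. Of the things that look like the tray_stand, take the one that is farthest to the robot's left at the start.

How it is judged (in metres and radians):
On the way, in this order (a step that is already met when the one before it is completed fails the run):
1. the tray is tipped and the disc has slid into the corner at its nose (value of joint tray above 0.15 rad and distance between disc_center and nose below 0.006 m), for 0.1 s.
2. the tray lies level again with the disc still in its nose (value of joint tray below 0.03 rad and distance between disc_center and nose below 0.008 m), for 0.2 s.
At the end, for the whole second after the job is handed in: The disc lies flat (within 0.06 rad) and at rest between the magazine's posts, its centre at least 14.5 mm below the mouth point and within 6 mm of it sideways, held down by both catches, which are home to within 1 mm; the tray is level (within 0.03 rad) (z of disc_center in the frame of mouth below -0.0145 m and horizontal distance between disc_center and mouth below 0.006 m and angle between the z axis of disc_center and the z axis of mouth, either way round below 0.06 rad and value of joint each of catch_far, catch_near below 0.001 m and linear speed of disc below 0.01 m/s and value of joint tray below 0.03 rad); the robot touches nothing.
It fails at once if the tray is let fall (faster than 2.5 rad/s) (velocity of joint tray below -2.5 rad/s).
It fails at once if a bystander is shifted by more than 40 mm or knocked over (distance of any of timer, vial_3, bottle_small, marker_black from where it was at the start of the episode above 0.04 m or angle between any of vial_3, bottle_small's own z axis and vertical above 0.7 rad).
It also fails if it takes over 61 s, if anything falls off the work surface, if the arm or the gripper's body presses on something with over 40 N, if the wrist force passes 120 N, or if a joint passes its speed limit or range.

## Working session

There is one attempt and no reset: what is moved stays moved. The work goes in short steps, Python scripts to look and compute and a tool call to move; the robot and the scene stay as the last step left them, time stands still between calls to the robot, and variables do not carry over. Pictures are saved under pics/ and viewed, about 8 in all and at most 12, crops included, and the job is handed in when it is done.

Besides the shell and the picture viewer there is one more tool, called as name(argument=value, ...) on one line, values as JSON. apply_moves: Moves the arm, as the interface text tells. Its arguments: {"type":"object","properties":{"moves":{"type":"array"}},"required":["moves"]}

```bash
mkdir -p pics
cat > h.py <<'E'
import numpy as np,cv2
from bench import manip
def ray(c,px):
    d=np.array([(px[0]-c['cx'])/c['fx'],-(px[1]-c['cy'])/c['fy'],-1.0])
    E=np.array(c['extrinsics']);return E[:3,3],E[:3,:3]@d
def at(c,px,z):
    o,d=ray(c,px);return o+d*(z-o[2])/d[2]
def proj(c,p):
    E=np.array(c['extrinsics']);q=E[:3,:3].T@(np.array(p)-E[:3,3])
    return [c['cx']+c['fx']*q[0]/-q[2],c['cy']-c['fy']*q[1]/-q[2]]
def snap(n,f=None):
    c=manip.camera(n)
    if f: cv2.imwrite('pics/'+f+'.png',c['img'][:,:,::-1])
    return c
E
python3 - <<'E'
from h import *
for k,v in manip.get_obs().items(): print(k,v)
Z=dict(tray_stand=0,hinge=36,bar=80,nose=47.5,disc_center=47.5,magazine=0,mouth=66.5,timer=0,vial_3=0,bottle_small=0,marker_black=0)
for n in('top','scene'):
    c=snap(n,n)
    print(n,c['fx'],c['cx'],c['cy'],[k for k in c],np.round(c['extrinsics'],2).tolist())
    for t,z in Z.items():
        for r in manip.spot_point(n,t): print(t,round(r['confidence'],2),np.round(r['location']),np.round(at(c,r['location'],z)))
E
```

```text
t 0.0
joint_pos [-1.25319995e+00  3.26959639e-01 -1.93578061e-01  1.05198985e+00
 -1.43784632e-05  1.43660715e+00]
dq [ 0.00106837 -0.00089854  0.00011166  0.00052084 -0.00080129  0.0001374 ]
joint_efforts [-8.17938308e-04 -4.43400264e+01  2.62441009e+01  1.55727344e-02
 -4.04937928e-04  1.19963670e-05]
ee_pos [ 239.94518189 -494.26025542  230.49545845]
eef_rot [-8.61314746e-04  9.74594167e-01  2.23976472e-01 -8.64273840e-05]
wrist_force [-0.17415831 -0.62611574  0.27426239]
ft_torque [ 0.00552321  0.03785021 -0.06189794]
gripper_width 85.59050856361435
top 453.66548577359237 323.6138415886294 237.5554943416683 ['img', 'fx', 'fy', 'cx', 'cy', 'extrinsics'] [[-0.02, 1.0, -0.04, 553.5], [-1.0, -0.02, 0.02, -66.66], [0.02, 0.04, 1.0, 941.16], [0.0, 0.0, 0.0, 1.0]]
tray_stand 0.98 [356. 261.] [ 545. -150.    0.]
tray_stand 0.85 [455. 313.] [ 433. -352.    0.]
tray_stand 0.63 [364. 211.] [ 647. -168.    0.]
hinge 0.94 [355. 284.] [ 498. -142.   36.]
hinge 0.85 [462. 337.] [ 389. -352.   36.]
bar 0.82 [360. 214.] [ 635. -152.   80.]
bar 0.67 [463. 271.] [ 521. -345.   80.]
nose 0.97 [352. 
[... 745 characters left out ...]
x', 'cy', 'extrinsics'] [[0.68, 0.32, -0.66, -122.69], [-0.73, 0.3, -0.61, -722.48], [0.0, 0.9, 0.44, 539.72], [0.0, 0.0, 0.0, 1.0]]
tray_stand 0.79 [384. 357.] [ 431. -359.    0.]
tray_stand 0.74 [334. 285.] [ 551. -141.    0.]
hinge 0.95 [368. 352.] [ 388. -356.   36.]
hinge 0.86 [321. 277.] [ 510. -138.   36.]
bar 0.93 [413. 298.] [ 512. -357.   80.]
bar 0.59 [361. 241.] [ 629. -147.   80.]
nose 0.97 [349. 354.] [ 351. -348.   47.]
nose 0.84 [308. 276.] [ 482. -132.   48.]
disc_center 0.66 [404. 303.] [ 534. -328.   47.]
magazine 0.55 [229. 238.] [538. 209.   0.]
timer 0.58 [321. 246.] [670.   8.   0.]
vial_3 0.65 [244. 286.] [415.  -5.   0.]
marker_black 0.53 [288. 266.] [542.  -8.   0.]
```

View pics/top.png

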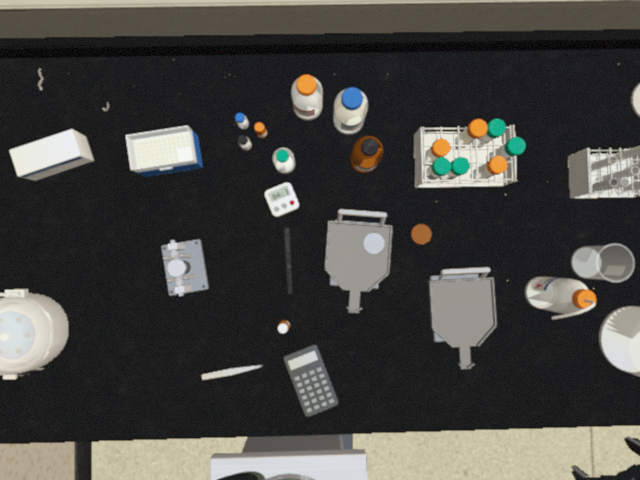

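View pics/scene.png

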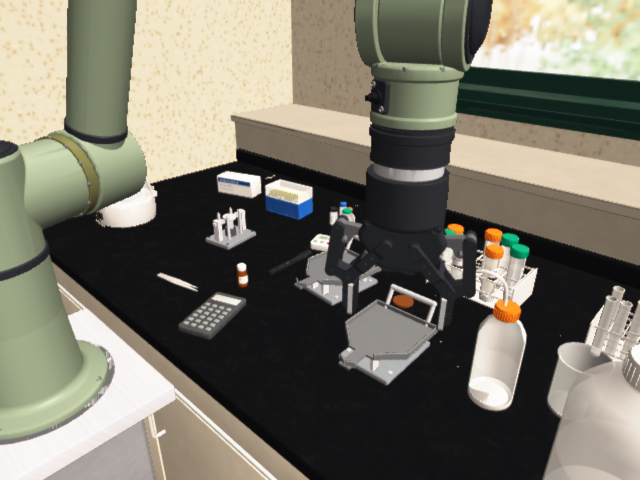

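The left tray (bar at about (361,215) px, nose tip (353,310)) holds the bare steel disc at (373,243). The copper disc at (421,234) lies on the bench and is a decoy. The magazine is at about (180,268).

apply_moves(moves=[[[8.5,32,34.5,4,1.02],[8.5,32,34.5,4,1.02],[8.5,32,34.5,4,1.02],[8.5,32,34.5,4,1.02],[8.5,32,34.5,4,1.02],[8.5,32,34.5,4,1.02],[8.5,32,34.5,4,1.02],[8.5,32,34.5,4,1.02]]])

```text
t: 1.87
ee_pos: [467.1, -249.6, 259.9]
eef_rot: [0.0, 0.746, 0.666, 0.0]
wrist_force: [0.5, -0.7, 0.3]
gripper_width: 85.1
```

apply_moves(moves=[[[8.5,6.5,7,0,0.02],[8.5,6.5,7,0,0.02],[8.5,6.5,7,0,0.02],[8.5,6.5,7,0,0.02]]])

```text
t: 2.2
ee_pos: [534.1, -176.8, 259.8]
eef_rot: [0.0, 0.737, 0.675, 0.0]
wrist_force: [-1.1, 0.3, 0.5]
gripper_width: 85.0
```

```bash
cat > m.py <<'E'
from h import *
import sys
def st():
    o=manip.get_obs();w,x,y,z=o['eef_rot'];print('t',round(o['t'],2),'ee',np.round(o['ee_pos'],1),'yaw_x',round(2*np.arctan2(y,x),3),'F',np.round(o['wrist_force'],1),'w',round(o['gripper_width'],1),'q',np.round(o['joint_pos'],2))
Z=dict(tray_stand=0,hinge=36,bar=80,nose=47.5,disc_center=47.5,magazine=0,mouth=66.5)
def pts(c,n,names):
    for t in names:
        for r in manip.spot_point(n,t): print(n,t,round(r['confidence'],2),np.round(r['location'],1),np.round(at(c,r['location'],Z[t]),1))
E
python3 - <<'E'
from m import *
st()
c=snap('wrist','w1');print(np.round(c['extrinsics'],2).tolist(),c['fx'])
pts(c,'wrist',['hinge','bar','nose','disc_center','tray_stand'])
E
```

```text
t 2.2 ee [ 534.1 -176.8  259.8] yaw_x 1.483 F [-1.1  0.3  0.5] w 85.0 q [-0.45  0.33 -0.11  1.13  0.    1.21]
[[1.0, 0.08, 0.02, 540.67], [-0.09, 0.96, 0.28, -106.91], [0.0, -0.28, 0.96, 402.37], [0.0, 0.0, 0.0, 1.0]] 425.9581637958237
wrist hinge 0.94 [277.9 165. ] [ 501.4 -142.    36. ]
wrist hinge 0.82 [187.2 393.4] [ 385.3 -358.5   36. ]
wrist bar 0.72 [449.7 173.2] [ 634.3 -155.1   80. ]
wrist bar 0.68 [322.  404.4] [ 521.  -349.9   80. ]
wrist nose 0.62 [240.5 169.1] [ 471.5 -141.6   47.5]
wrist disc_center 0.93 [370.3 204.5] [ 576.7 -180.6   47.5]
wrist disc_center 0.77 [391.7 296. ] [ 591.4 -265.9   47.5]
wrist tray_stand 0.94 [233.3 367.2] [ 425.1 -355.2   -0. ]
wrist tray_stand 0.88 [325.  162.3] [ 541.6 -146.8    0. ]
```

View pics/w1.png

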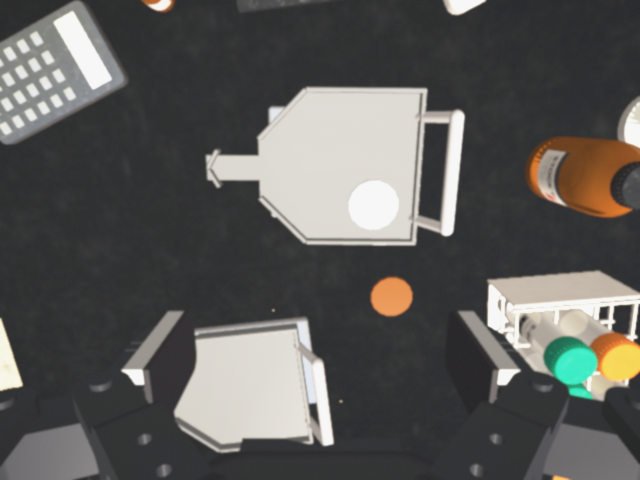

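Run:
```python
from m import *
c=manip.camera('wrist')
f=lambda p,z:np.round(at(c,p,z),1)
a,b=f((458,113),80),f((447,232),80);print('bar',a,b,(a+b)/2,np.arctan2(*(a-b)[:2][::-1])-np.pi/2)
for p,q in(((427,89),(415,243)),):
    a,b=f(p,53),f(q,53);print('rear',a,b,(a+b)/2,np.arctan2(*(a-b)[:2][::-1])-np.pi/2)
for p,q in(((308,88),(426,88)),((308,244),(415,244)),((220,156),(259,155)),((220,181),(259,181))):
    a,b=f(p,53),f(q,53);d=b-a;print(a,b,np.arctan2(d[1],d[0]))
print('tongue tip',f((208,168),47))
```

```text
bar [ 637.9 -117.1   80. ] [ 628.9 -205.9   80. ] [ 633.4 -161.5   80. ] -0.10100644433522565
rear [622.5 -97.5  53. ] [ 609.1 -221.    53. ] [ 615.8  -159.25   53.  ] -0.10807921995117065
[530.9 -88.   53. ] [621.7 -96.7  53. ] -0.09552337242745254
[ 517.9 -213.3   53. ] [ 609.1 -221.9   53. ] -0.09402022244739158
[ 454.8 -132.8   53. ] [ 486.3 -135.    53. ] -0.06972804371594575
[ 451.6 -152.8   53. ] [ 483.4 -155.8   53. ] -0.09406123462798646
tongue tip [ 441.9 -141.9   47. ]
```

apply_moves(moves=[[[5,10,1.7,0,-0.012],[5,10,1.7,0,-0.012],[5,10,1.7,0,-0.012],[5,10,1.7,-4,-0.012],[5,10,1.7,-8,-0.012],[5,10,1.7,-12,-0.012],[5,10,1.7,-14,-0.012],[5,10,1.7,-14,-0.012]]])

```text
t: 3.22
ee_pos: [626.9, -163.4, 114.1]
eef_rot: [-0.004, 0.745, 0.668, -0.002]
wrist_force: [-1.2, -0.1, 0.4]
gripper_width: 50.2
```

Run:
```python
from m import *
st()
c=snap('wrist','w2')
pts(c,'wrist',['hinge','bar','nose','disc_center'])
for s in manip.silhouettes('wrist','bar')[:1]: pass
o=manip.get_obs()['ee_pos'];print(proj(c,[634,-160,80]))
```

```text
t 3.22 ee [ 626.9 -163.4  114.1] yaw_x 1.462 F [-1.2 -0.1  0.4] w 50.2 q [-0.37  0.6  -0.06  0.92 -0.    1.31]
wrist hinge 0.89 [ 88.3 242.8] [ 501.8 -144.5   36. ]
wrist hinge 0.72 [178.9 224.1] [ 553.  -139.4   36. ]
wrist bar 0.89 [339.4 264.1] [ 636.3 -155.6   80. ]
wrist nose 0.83 [ 14.  249.1] [ 469.5 -141.1   47.5]
wrist disc_center 0.89 [234.2 297.2] [ 578.8 -179.6   47.5]
wrist disc_center 0.79 [295.9 407.8] [ 602.9 -251.4   47.5]
[np.float64(335.1839631870996), np.float64(274.00061787689316)]
```

View pics/w2.png

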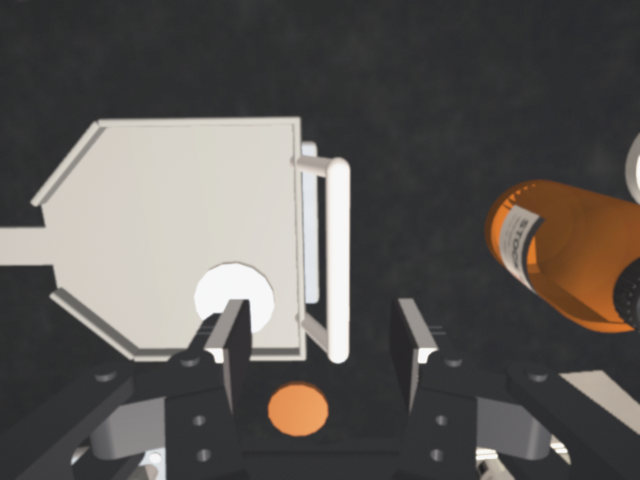

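The bar runs (338,160)–(338,362) px and lies between the open fingers. I'm going down to close on it.

apply_moves(moves=[[[5,0.8,0.7,-2,0],[5,0.8,0.7,-4,0],[5,0.8,0.7,-5.2,0],[5,0.8,0.7,-5.2,0],[0,0.8,0.7,-5.2,0],[0,0.8,0.7,-5.2,0],[0,0.8,0.7,-5.2,0],[0,0.8,0.7,-5.2,0]]])

```text
t: 4.18
ee_pos: [634.9, -157.3, 70.9]
eef_rot: [-0.002, 0.744, 0.668, -0.003]
wrist_force: [-16.0, 0.8, 9.0]
gripper_width: 7.6
```

apply_moves(moves=[[[0,0,0,0,0],[0,0,0,0,0],[0,0,0,0,0]]])

```text
t: 4.43
ee_pos: [634.6, -157.3, 71.2]
eef_rot: [-0.002, 0.744, 0.668, -0.003]
wrist_force: [-0.6, 1.2, -2.9]
gripper_width: 7.7
```

apply_moves(moves=[[[3,0,0,0,0],[3,0,0,0,0],[3,0,0,-0.9,0],[3,0,0,-0.9,0],[3,0,0,-0.9,0],[3,0,0,-0.9,0]]])

```text
t: 4.93
ee_pos: [634.6, -157.3, 61.9]
eef_rot: [-0.002, 0.744, 0.668, -0.004]
wrist_force: [-0.2, -0.2, -0.0]
gripper_width: 30.2
```

Run:
```python
from m import *
st()
c=snap('scene')
im=c['img'][180:360,260:460,::-1];cv2.imwrite('pics/s3.png',cv2.resize(im,None,fx=3.3,fy=3.3,interpolation=cv2.INTER_CUBIC))
```

```text
t 4.93 ee [ 634.6 -157.3   61.9] yaw_x 1.463 F [-0.2 -0.2 -0. ] w 30.2 q [-0.35  0.66 -0.1   0.82 -0.    1.33]
```

View pics/s3.png

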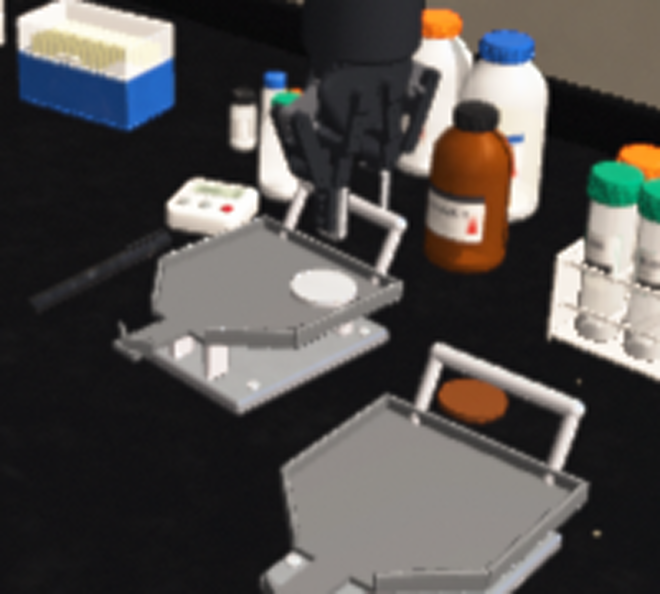

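The fingers straddle the bar at the right height now, so the first close came too early. I'm closing again.

apply_moves(moves=[[[0,0,0,0,0],[0,0,0,0,0],[0,0,0,0,0],[0,0,0,0,0],[0,0,0,0,0]]])

```text
t: 5.4
ee_pos: [634.6, -157.4, 62.4]
eef_rot: [-0.002, 0.744, 0.668, -0.004]
wrist_force: [-2.8, 1.1, 3.2]
gripper_width: 7.6
```

apply_moves(moves=[[[0,-0.23,0.02,0.66,0],[0,-0.5,0.05,1.31,0],[0,-0.8,0.08,1.94,0],[0,-1.13,0.11,2.55,0],[0,-1.5,0.15,3.15,0],[0,-1.88,0.19,3.73,0],[0,-2.3,0.23,4.3,0],[0,-2.75,0.28,4.83,0]]])

```text
t: 6.07
ee_pos: [607.5, -154.8, 111.9]
eef_rot: [-0.001, 0.744, 0.668, -0.003]
wrist_force: [3.6, -1.2, -1.2]
gripper_width: 7.9
```

apply_moves(moves=[[[0,-0.33,0.03,0.38,0],[0,-0.67,0.06,0.72,0],[0,-0.67,0.06,0.72,0],[0,-0.67,0.06,0.72,0],[0,-0.67,0.06,0.72,0],[0,-0.67,0.06,0.72,0],[0,-0.67,0.06,0.72,0],[0,-0.67,0.06,0.72,0]]])

```text
t: 6.73
ee_pos: [601.2, -154.1, 119.1]
eef_rot: [-0.001, 0.744, 0.668, -0.003]
wrist_force: [2.1, 1.1, -0.6]
gripper_width: 7.5
```

apply_moves(moves=[[[0,0,0,0,0],[0,0,0,0,0],[0,0,0,0,0],[0,0,0,0,0],[0,0,0,0,0],[0,0,0,0,0]]])

```text
t: 7.23
ee_pos: [601.3, -154.1, 119.0]
eef_rot: [-0.001, 0.744, 0.668, -0.003]
wrist_force: [2.5, -0.5, -0.8]
gripper_width: 7.8
```

Run:
```python
from m import *
st()
c=snap('scene')
im=c['img'][180:360,260:460,::-1];cv2.imwrite('pics/s4.png',cv2.resize(im,None,fx=3.3,fy=3.3,interpolation=cv2.INTER_CUBIC))
```

```text
t 7.23 ee [ 601.3 -154.1  119. ] yaw_x 1.463 F [ 2.5 -0.5 -0.8] w 7.8 q [-0.37  0.55 -0.15  0.88 -0.    1.31]
```

View pics/s4.png

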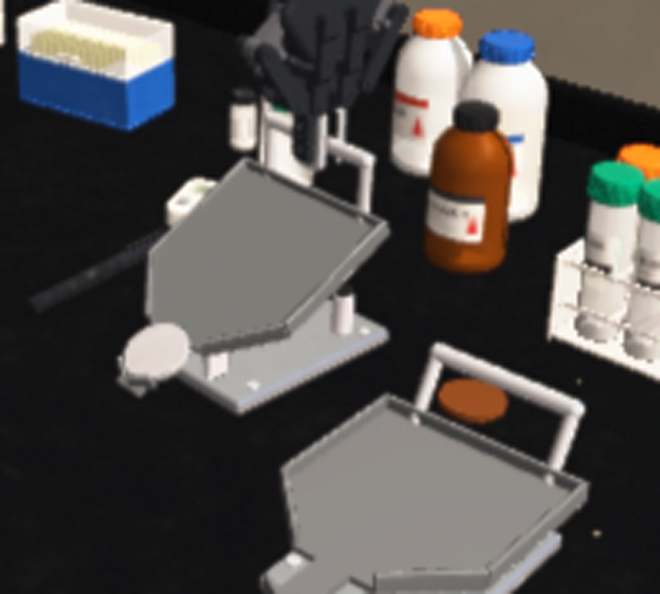

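The disc is at the nose tip, at about (155,350) in the crop. I'm lowering the tray smoothly.

apply_moves(moves=[[[0,0.24,-0.02,-0.25,0],[0,0.49,-0.05,-0.51,0],[0,0.95,-0.1,-1.04,0],[0,1.38,-0.14,-1.59,0],[0,1.79,-0.18,-2.16,0],[0,2.16,-0.22,-2.75,0],[0,2.5,-0.25,-3.36,0],[0,2.7,-0.27,-3.7,0]]])

```text
t: 7.95
ee_pos: [628.3, -156.8, 80.7]
eef_rot: [-0.001, 0.744, 0.668, -0.003]
wrist_force: [0.5, -0.8, 0.5]
gripper_width: 7.8
```

```bash
python3 -c "
from m import *
st()"
```

```text
t 7.95 ee [ 628.3 -156.8   80.7] yaw_x 1.463 F [ 0.5 -0.8  0.5] w 7.8 q [-0.36  0.63 -0.1   0.84 -0.    1.32]
```

Remaining travel is x +6.3, y −0.6, z −18.3 mm.

apply_moves(moves=[[[0,0.18,-0.02,-0.4,0],[0,0.33,-0.03,-0.8,0],[0,0.46,-0.05,-1.2,0],[0,0.57,-0.06,-1.55,0],[0,0.63,-0.06,-1.8,0],[0,0.63,-0.06,-1.88,0],[0,0.63,-0.06,-1.88,0],[0,0.63,-0.06,-1.88,0]]])

```text
t: 8.62
ee_pos: [634.7, -157.4, 64.2]
eef_rot: [-0.001, 0.744, 0.668, -0.003]
wrist_force: [-3.9, 2.0, 14.8]
gripper_width: 7.8
```

apply_moves(moves=[[[1.5,0,0,0,0],[3,0,0,0,0],[3.5,0,0,0,0],[4.5,0,0,0,0],[4.5,0,0,2,0],[4.5,0,0,6,0],[4.5,0,0,10,0],[4.5,0,0,12,0]]])

```text
t: 9.28
ee_pos: [636.2, -158.1, 188.5]
eef_rot: [0.001, 0.744, 0.668, -0.002]
wrist_force: [-0.1, 0.2, 0.8]
gripper_width: 45.2
```

Run:
```python
from m import *
st()
c=snap('wrist');pts(c,'wrist',['bar','nose','disc_center','hinge'])
c=snap('top');pts(c,'top',['nose','disc_center','mouth'])
```

```text
t 9.28 ee [ 636.2 -158.1  188.5] yaw_x 1.463 F [-0.1  0.2  0.8] w 45.2 q [-0.35  0.55  0.05  1.07 -0.    1.32]
wrist bar 0.95 [316.7 234.1] [ 634.5 -156.3   80. ]
wrist bar 0.41 [130.1 219.2] [ 523.3 -135.    80. ]
wrist disc_center 0.81 [291.8 356.3] [ 604.1 -258.1   47.5]
wrist disc_center 0.6 [ 74.6 225.2] [ 468.8 -141.2   47.5]
wrist hinge 0.71 [131.7 218.1] [ 503.4 -142.6   36. ]
top nose 0.87 [469.8 354.3] [ 357.1 -363.4   47.5]
top mouth 0.69 [174.  268.7] [538.  206.   66.5]
```

apply_moves(moves=[[[8.5,-16.7,1.7,0,1.578],[8.5,-16.7,1.7,0,1.578],[8.5,-16.7,1.7,0,1.578],[8.5,-16.7,1.7,0,1.578],[8.5,-16.7,1.7,0,1.578],[8.5,-16.7,1.7,0,1.578],[8.5,-16.7,1.7,0,1.578],[8.5,-16.7,1.7,0,1.578]]])

```text
t: 10.4
ee_pos: [466.0, -140.0, 181.9]
eef_rot: [0.0, 0.33, 0.944, -0.004]
wrist_force: [1.2, 0.5, -0.1]
gripper_width: 84.8
```

apply_moves(moves=[[[8.5,0,0,-1,0.59],[8.5,0,0,-2,0.59],[8.5,0,0,-4,0.59],[8.5,0,0,-5,0.59],[8.5,0,0,-5,0.59],[8.5,0,0,-5,0.59]]])

```text
t: 10.9
ee_pos: [464.8, -139.4, 130.5]
eef_rot: [-0.0, 0.041, 0.999, -0.003]
wrist_force: [0.6, -0.6, -0.7]
gripper_width: 84.9
```

Run:
```python
from m import *
st()
c=snap('wrist','w5');pts(c,'wrist',['hinge','nose','disc_center'])
for s in manip.silhouettes('wrist','disc_center')[:2]:
    m=s['region'];ys,xs=np.nonzero(m);e=cv2.minEnclosingCircle(np.c_[xs,ys].astype(np.float32));h=cv2.fitEllipse(max(cv2.findContours(m.astype(np.uint8),0,1)[0],key=len));print(s['confidence'],s['location'],h,at(c,h[0],50))
```

```text
t 10.9 ee [ 464.8 -139.4  130.5] yaw_x 3.06 F [ 0.6 -0.6 -0.7] w 84.9 q [-0.44  0.31 -0.51  0.76 -0.01 -0.36]
wrist hinge 0.64 [317.4 303.5] [ 502.  -145.2   36. ]
wrist disc_center 0.62 [322.7 260.3] [ 470.9 -139.5   47.5]
0.74 [321.6, 259.7] ((321.1639404296875, 260.4413757324219), (70.30989837646484, 74.00914764404297), 85.39322662353516) [ 470.10468573 -140.32709061   50.        ]
```

View pics/w5.png

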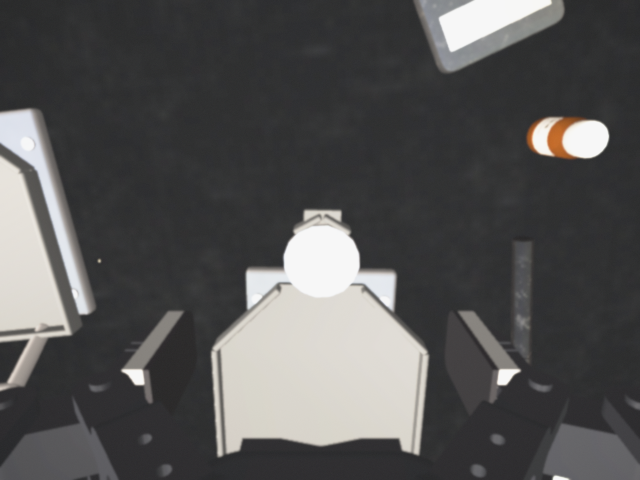

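The disc is seated in the nose at (322,260) px and centred between the fingers. I'm descending to it.

apply_moves(moves=[[[8.5,0.57,-0.06,-1,-0.02],[8.5,0.57,-0.06,-4,-0.02],[8.5,0.57,-0.06,-7,-0.02],[8.5,0.57,-0.06,-9,-0.02],[8.5,0.57,-0.06,-10.2,-0.02],[8.5,0.57,-0.06,-10.2,-0.02],[8.5,0.57,-0.06,-10.2,-0.02],[8.5,0.57,-0.06,-10.2,-0.02]]])

```text
t: 11.82
ee_pos: [472.8, -141.1, 31.1]
eef_rot: [0.002, 0.052, 0.999, -0.004]
wrist_force: [0.3, 0.5, -0.5]
gripper_width: 84.7
```

Run:
```python
from m import *
st()
c=snap('wrist');pts(c,'wrist',['nose','disc_center'])
```

```text
t 11.82 ee [ 472.8 -141.1   31.1] yaw_x 3.037 F [ 0.3  0.5 -0.5] w 84.7 q [-0.44  0.46 -0.59  0.51 -0.01 -0.33]
wrist disc_center 0.94 [322.2 332.5] [ 470.4 -140.4   47.5]
```

apply_moves(moves=[[[8.5,-0.23,0.06,-0.2,0],[8.5,-0.23,0.06,-0.2,0],[5.5,-0.23,0.06,-0.2,0],[5,-0.23,0.06,-0.2,0],[4.6,-0.23,0.06,-0.2,0],[4.3,-0.23,0.06,-0.2,0],[4,-0.23,0.06,-0.2,0],[3,-0.23,0.06,-0.2,0]]])

```text
t: 12.63
ee_pos: [471.0, -140.7, 29.7]
eef_rot: [0.003, 0.052, 0.999, -0.004]
wrist_force: [-0.1, 0.3, 7.1]
gripper_width: 39.3
```

apply_moves(moves=[[[3,0,0,0,0],[3,0,0,0,0],[3,0,0,0,0]]])

```text
t: 12.88
ee_pos: [471.1, -140.7, 29.8]
eef_rot: [0.003, 0.052, 0.999, -0.004]
wrist_force: [-0.3, 0.4, 3.5]
gripper_width: 39.4
```

Run:
```python
from m import *
st()
c=snap('wrist');pts(c,'wrist',['nose','disc_center'])
```

```text
t 12.88 ee [ 471.1 -140.7   29.8] yaw_x 3.038 F [-0.3  0.4  3.5] w 39.4 q [-0.44  0.46 -0.6   0.5  -0.01 -0.33]
wrist disc_center 0.93 [319.4 344.7] [ 472.3 -141.4   47.5]
```

apply_moves(moves=[[[3,0,0,1,0],[3,0,0,3,0],[3,0,0,7,0],[3,0,0,11,0],[3,0,2,14,0],[3,1,6,14,0.1],[3,2,10,14,0.2],[3,3,14,14,0.27]]])

```text
t: 13.7
ee_pos: [501.5, 0.4, 171.3]
eef_rot: [0.004, -0.084, 0.996, -0.004]
wrist_force: [0.4, -0.6, -1.0]
gripper_width: 39.0
```

```bash
python3 -c "
from m import *
st()"
```

```text
t 13.7 ee [5.015e+02 4.000e-01 1.713e+02] yaw_x 3.31 F [ 0.4 -0.6 -1. ] w 39.0 q [-0.14  0.28 -0.42  0.86 -0.01 -0.31]
```

apply_moves(moves=[[[3,0,4,0,0],[3,0,8,0,0],[3,0,12,0,0],[3,0,16,0,0],[3,0,19,0,0],[3,0,20.5,0,0],[3,0,20.5,0,0],[3,0,20.5,0,0]]])

```text
t: 14.37
ee_pos: [500.9, 205.8, 171.4]
eef_rot: [0.004, -0.085, 0.996, -0.005]
wrist_force: [-0.9, -0.9, 0.3]
gripper_width: 39.0
```

Run:
```python
from m import *
st()
c=snap('wrist','w6');pts(c,'wrist',['mouth','magazine','disc_center'])
```

```text
t 14.37 ee [500.9 205.8 171.4] yaw_x 3.312 F [-0.9 -0.9  0.3] w 39.0 q [ 0.26  0.35 -0.31  0.9  -0.01  0.09]
wrist mouth 0.79 [309.1 294.8] [538.9 203.6  66.5]
wrist magazine 0.88 [309.8 260.9] [539.8 201.9   0. ]
wrist disc_center 0.96 [321.  345.5] [583.8 218.8  47.5]
```

View pics/w6.png

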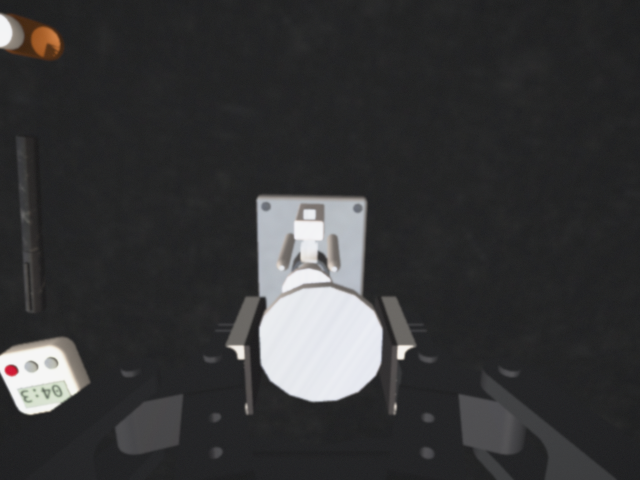

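apply_moves(moves=[[[3,-3,-0.5,0,0],[3,-6,-1,0,0],[3,-7,-1.2,0,0],[3,-7,-1.2,0,0],[3,-7,-1.2,0,0]]])

```text
t: 14.98
ee_pos: [432.1, 191.5, 172.0]
eef_rot: [0.005, -0.083, 0.997, -0.004]
wrist_force: [0.2, 0.4, -0.2]
gripper_width: 39.1
```

Run:
```python
from m import *
st()
c=snap('wrist');pts(c,'wrist',['mouth','magazine','disc_center'])
np.savez('c7.npz',**c)
cv2.imwrite('pics/w7.png',cv2.resize(c['img'][100:320,200:440,::-1],None,fx=2.7,fy=2.7,interpolation=cv2.INTER_CUBIC))
```

```text
t 14.98 ee [432.1 191.5 172. ] yaw_x 3.307 F [ 0.2  0.4 -0.2] w 39.1 q [ 0.27  0.23 -0.49  0.84 -0.01  0.1 ]
wrist mouth 0.73 [311.8 389.1] [538.5 201.9  66.5]
wrist disc_center 0.91 [317.5 341.7] [513.2 201.3  47.5]
```

View pics/w7.png

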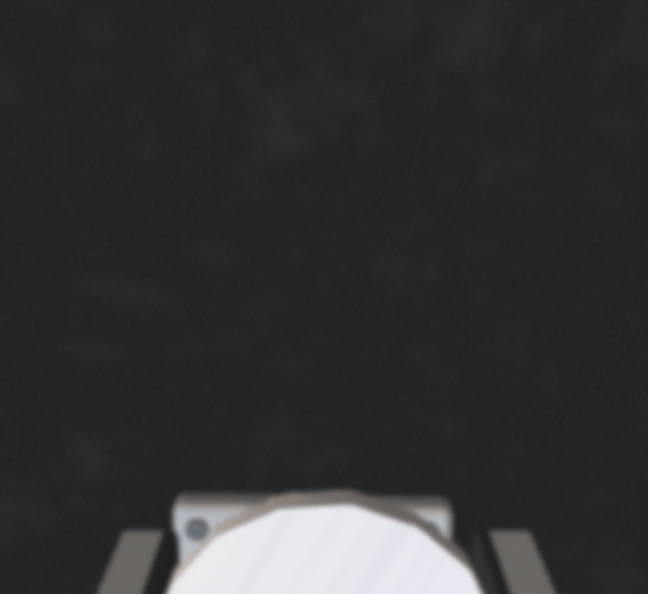

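I moved the wrong way: image-up points toward the robot. I'll look from beyond the magazine instead.

apply_moves(moves=[[[3,4,0.6,1,0],[3,8,1.2,2,0],[3,12,1.8,3,0],[3,16,2.4,3,0],[3,19.5,3.3,3,0],[3,19.5,3.3,3,0],[3,19.5,3.3,3,0]]])

```text
t: 15.77
ee_pos: [629.5, 225.0, 199.3]
eef_rot: [0.004, -0.083, 0.997, -0.004]
wrist_force: [-0.3, -0.1, -0.6]
gripper_width: 38.9
```

Run:
```python
from m import *
st()
c=snap('wrist');pts(c,'wrist',['mouth','magazine','disc_center'])
np.savez('c7.npz',**c)
cv2.imwrite('pics/w8.png',cv2.resize(c['img'][80:300,200:420,::-1],None,fx=2.7,fy=2.7,interpolation=cv2.INTER_CUBIC))
```

```text
t 15.77 ee [629.5 225.  199.3] yaw_x 3.307 F [-0.3 -0.1 -0.6] w 38.9 q [ 0.24  0.56  0.1   1.1  -0.01  0.07]
wrist mouth 0.73 [312.   77.6] [539.  202.9  66.5]
wrist magazine 0.94 [314.2  84.5] [538.7 202.6   0. ]
wrist disc_center 0.63 [317.9 343.1] [726.9 237.4  47.5]
```

View pics/w8.png

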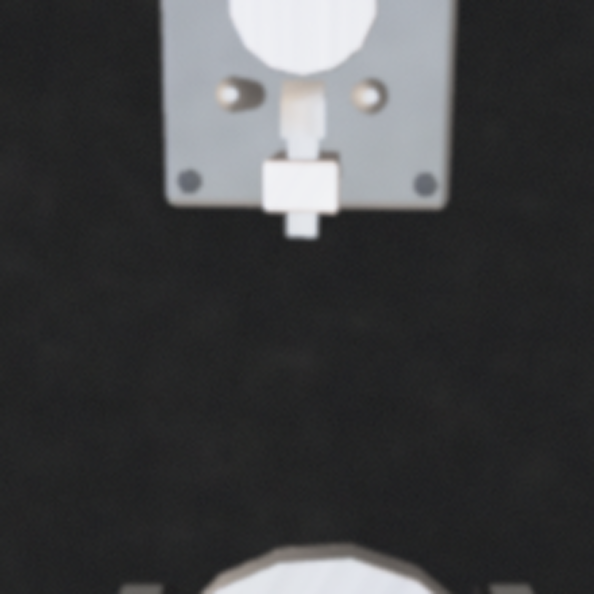

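Run:
```python
from h import *
c=np.load('c7.npz')
cv2.imwrite('pics/w9.png',cv2.resize(c['img'][0:180,220:400,::-1],None,fx=3.3,fy=3.3,interpolation=cv2.INTER_CUBIC))
```

```text
(no output)
```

View pics/w9.png

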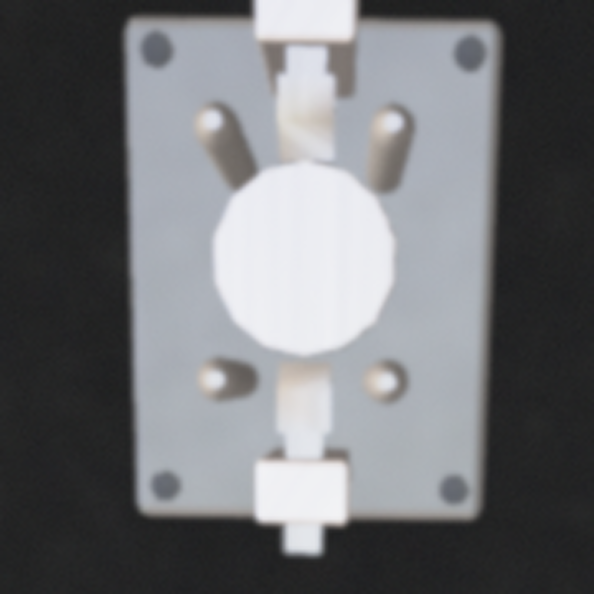

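Run:
```python
from h import *
c={k:v for k,v in np.load('c7.npz').items()}
f=lambda x,y,z:at(c,(220+x/3.3,y/3.3),z)[:2]
P=[f(212,120,75),f(395,122,75),f(213,380,75),f(386,381,75)]
print(np.round(P,1),np.mean(P,0)); fa=(P[2]+P[3])/2;ne=(P[0]+P[1])/2
d=fa-ne;e=P[0]-P[1]+P[2]-P[3];print(np.linalg.norm(d),np.linalg.norm(e)/2,'yaw',np.arctan2(d[1],d[0]),np.arctan2(e[1],e[0])-np.pi/2, [np.linalg.norm(P[0]-P[1]),np.linalg.norm(P[2]-P[3])])
print('foll',f(304,258,64))
B=[f(157,49,12),f(470,53,12),f(166,486,12),f(454,490,12)];print('bolts',np.mean(B,0));d=(B[2]+B[3]-B[0]-B[1]);print(np.arctan2(d[1],d[0]))
```

```text
[[520.5 184.1]
 [515.6 215.4]
 [563.2 190.4]
 [558.2 221.4]] [539.35197445 202.84117582]
43.069181838982985 31.56213653640807 yaw 0.1432609353883768 -2.984347698267256 [np.float64(31.67399479553408), np.float64(31.450561786362865)]
foll [539.14854484 202.95843992]
bolts [539.30632945 203.18976119]
0.15332162099475605
```

Run:
```python
from m import *
st();ee=manip.get_obs()['ee_pos']
c=snap('wrist')
for dz in(17.7,):
  for s in manip.spot_point('wrist','disc_center')[:1]: p=at(c,s['location'],ee[2]+17.7);print(p,p-ee)
s=manip.silhouettes('wrist','disc_center')[0]
cn=max(cv2.findContours(s['region'].astype(np.uint8),0,1)[0],key=len)[:,0,:]
W=np.array([at(c,q,ee[2]+20.2)[:2] for q in cn],dtype=np.float32)
(x,y),r=cv2.minEnclosingCircle(W);print(x-ee[0],y-ee[1],r,s['confidence'])
R=lambda v,a:np.array([v[0]*np.cos(a)+v[1]*np.sin(a),-v[0]*np.sin(a)+v[1]*np.cos(a)])
print('in mag axes',R((x-ee[0],y-ee[1]),.165))
```

```text
t 15.97 ee [626.8 225.  201.7] yaw_x 3.308 F [-1.3  0.1  0. ] w 38.8 q [ 0.24  0.56  0.09  1.1  -0.01  0.07]
[627.53329629 223.46143257 219.37533818] [ 0.73467431 -1.49361792 17.7       ]
-0.7874525405226223 -0.19060041955478368 21.47307014465332 0.62
in mag axes [-0.8080642  -0.05867084]
```

apply_moves(moves=[[[3,-4,-1,-2,-0.017],[3,-8,-2,-5,-0.017],[3,-8.75,-2.21,-8,-0.017],[3,-8.75,-2.21,-10,-0.017],[3,-8.75,-2.21,-11.5,-0.017],[3,-8.75,-2.21,-11.5,-0.017],[3,-8.75,-2.21,-11.5,-0.017],[3,-8.75,-2.21,-11.5,-0.017]]])

```text
t: 16.78
ee_pos: [540.7, 203.3, 88.9]
eef_rot: [0.006, -0.075, 0.997, -0.004]
wrist_force: [0.3, -0.0, -0.7]
gripper_width: 39.4
```

```bash
python3 -c "
from m import *
st()"
```

```text
t 16.78 ee [540.7 203.3  88.9] yaw_x 3.291 F [ 0.3 -0.  -0.7] w 39.4 q [ 0.24  0.5  -0.32  0.74 -0.01  0.09]
```

apply_moves(moves=[[[3,-0.14,-0.04,-0.5,0],[3,-0.14,-0.04,-1.2,0],[3,-0.14,-0.04,-1.8,0],[3,-0.14,-0.04,-2.4,0],[3,-0.14,-0.04,-2.6,0],[3,-0.14,-0.04,-2.6,0],[3,-0.14,-0.04,-2.6,0]]])

```text
t: 17.37
ee_pos: [539.1, 202.8, 62.6]
eef_rot: [0.006, -0.075, 0.997, -0.004]
wrist_force: [0.1, 0.4, -0.4]
gripper_width: 39.0
```

Run:
```python
from m import *
st();ee=manip.get_obs()['ee_pos']
c=snap('wrist')
for s in manip.spot_point('wrist','disc_center')[:1]: p=at(c,s['location'],ee[2]+17.7);print(p,p-ee)
cv2.imwrite('pics/w10.png',cv2.resize(c['img'][180:440,190:450,::-1],None,fx=2.3,fy=2.3,interpolation=cv2.INTER_CUBIC))
```

```text
t 17.37 ee [539.1 202.8  62.6] yaw_x 3.291 F [ 0.1  0.4 -0.4] w 39.0 q [ 0.24  0.53 -0.35  0.68 -0.01  0.09]
[539.74792998 202.39638876  80.30104342] [ 0.63283441 -0.40696351 17.7       ]
```

View pics/w10.png

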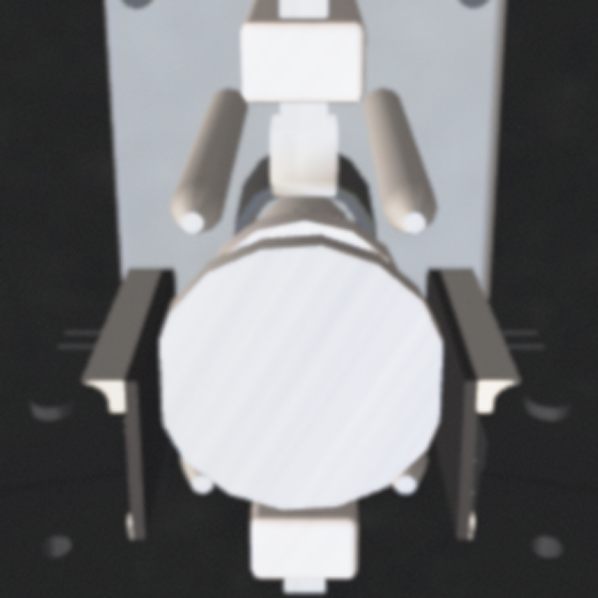

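The disc is centred between the four post tips at about (192,222), (415,222), (203,485) and (405,485). I'm lowering it in.

apply_moves(moves=[[[3,0,0,-0.4,0],[3,0,0,-0.8,0],[3,0,0,-1.2,0],[3,0,0,-1.3,0],[3,0,0,-1.3,0]]])

```text
t: 17.88
ee_pos: [539.0, 202.8, 49.4]
eef_rot: [0.006, -0.075, 0.997, -0.004]
wrist_force: [-0.1, -0.6, -0.3]
gripper_width: 39.3
```

apply_moves(moves=[[[3,0,0,-0.4,0],[3,0,0,-0.8,0],[3,0,0,-1.2,0],[3,0,0,-1.6,0],[3,0,0,-1.9,0],[3,0,0,-2,0],[3,0,0,-2,0]]])

```text
t: 18.47
ee_pos: [539.6, 202.9, 29.8]
eef_rot: [0.006, -0.075, 0.997, -0.004]
wrist_force: [-0.5, 0.0, 6.2]
gripper_width: 39.3
```

Run:
```python
from m import *
st();ee=manip.get_obs()['ee_pos']
c=snap('wrist')
for t in('disc_center','catch_far','mouth'):
  for s in manip.spot_point('wrist',t)[:2]: print(t,s)
s=manip.silhouettes('wrist','disc_center')
for q in s[:1]:
  ys,xs=np.nonzero(q['region']);print(xs.min(),xs.max(),ys.min(),ys.max())
```

```text
t 18.47 ee [539.6 202.9  29.8] yaw_x 3.291 F [-0.5  0.   6.2] w 39.3 q [ 0.24  0.57 -0.38  0.61 -0.01  0.09]
disc_center {'location': [315.6, 343.8], 'confidence': 0.87}Traceback (most recent call last):
  File "<stdin>", line 5, in <module>
ValueError: it knows: bar, bottle_small, disc_center, hinge, magazine, marker_black, mouth, nose, timer, tray_stand, vial
```

apply_moves(moves=[[[3,0,0,-0.15,0],[3,0,0,-0.15,0],[3,0,0,-0.15,0]]])

```text
t: 18.82
ee_pos: [539.9, 203.0, 28.9]
eef_rot: [0.007, -0.075, 0.997, -0.004]
wrist_force: [-1.4, -0.7, 6.8]
gripper_width: 39.0
```

apply_moves(moves=[[[4.5,0,0,0,0],[5,0,0,0,0],[6,0,0,0,0],[6,0,0,0,0],[6,0,0,0,0]]])

```text
t: 19.23
ee_pos: [539.7, 203.0, 28.7]
eef_rot: [0.007, -0.075, 0.997, -0.004]
wrist_force: [0.2, -1.1, 0.7]
gripper_width: 60.0
```

Run:
```python
from m import *
st()
c=snap('wrist')
for s in manip.spot_point('wrist','disc_center')[:2]: print(s,at(c,s['location'],51.5))
```

```text
t 19.23 ee [539.7 203.   28.7] yaw_x 3.291 F [ 0.2 -1.1  0.7] w 60.0 q [ 0.24  0.58 -0.38  0.61 -0.01  0.09]
{'location': [320.2, 351.5], 'confidence': 0.7} [540.1759252  202.71345998  51.5       ]
```

apply_moves(moves=[[[6,0,0,1,0],[6,0,0,4,0],[6,0,0,8,0],[6,0,0,12,0],[6,0,0,15,0],[6,0,0,15,0]]])

```text
t: 19.83
ee_pos: [543.9, 204.1, 186.8]
eef_rot: [0.013, -0.075, 0.997, -0.003]
wrist_force: [0.7, 0.6, 0.1]
gripper_width: 60.1
```

```bash
cat > k.py <<'E'
from m import *
import sys
st()
c=snap('wrist')
np.savez(sys.argv[1],**c)
for t in('disc_center','mouth'):
  for s in manip.spot_point('wrist',t)[:1]: print(t,s['confidence'],s['location'],[np.round(at(c,s['location'],z)[:2],1) for z in(51.5,66.5)])
for s in manip.silhouettes('wrist','disc_center')[:1]:
  ct=max(cv2.findContours(s['region'].astype(np.uint8),0,1)[0],key=len);h=cv2.fitEllipse(ct);print(h,cv2.boundingRect(ct))
  for z in(54,69): print(z,cv2.minEnclosingCircle(np.array([at(c,q,z)[:2] for q in ct[:,0]],dtype=np.float32)))
E
python3 k.py a.npz
```

```text
t 19.83 ee [543.9 204.1 186.8] yaw_x 3.291 F [0.7 0.6 0.1] w 60.1 q [ 0.24  0.4  -0.21  0.94 -0.01  0.09]
disc_center 0.95 [322.4, 215.7] [array([539.6, 203.2]), array([535.9, 202.7])]
((321.8352355957031, 215.8093719482422), (56.30819320678711, 61.6313591003418), 89.52384948730469) (292, 187, 61, 58)
54 ((539.4019165039062, 202.62371826171875), 20.597787857055664)
69 ((535.6511840820312, 202.1373748779297), 19.468223571777344)
```

apply_moves(moves=[[[6,3,0.5,1,0],[6,6,1,1,0],[6,9,1.5,1,0],[6,9,1.5,1,0],[6,9,1.5,1,0]]])

```text
t: 20.45
ee_pos: [628.6, 217.4, 185.0]
eef_rot: [0.004, -0.074, 0.997, -0.005]
wrist_force: [-0.4, -0.7, -1.2]
gripper_width: 59.9
```

```bash
python3 k.py b.npz
```

```text
t 20.45 ee [628.6 217.4 185. ] yaw_x 3.29 F [-0.4 -0.7 -1.2] w 59.9 q [ 0.23  0.57  0.07  1.06 -0.01  0.08]
disc_center 0.6 [319.4, 85.5] [array([541.5, 201.9]), array([542.4, 202.2])]
((320.94903564453125, 82.08573150634766), (68.37887573242188, 68.99856567382812), 29.1628475189209) (288, 48, 68, 70)
54 ((540.1243286132812, 202.58006286621094), 21.095722198486328)
69 ((541.1137084960938, 202.8627166748047), 19.936851501464844)
```

Run:
```python
from m import *
from scipy.ndimage import map_coordinates
ax=np.array([np.cos(.15),np.sin(.15)]);O=np.array([539.3,202.9])
for n in('c7.npz','b.npz'):
    c={k:v for k,v in np.load(n).items()};g=cv2.cvtColor(c['img'],7).astype(float)
    s=np.arange(46,64,1.);P=[proj(c,[*(O+ax*t),60]) for t in s];Q=np.array(P)
    print(n,np.round(map_coordinates(g,[Q[:,1],Q[:,0]],order=1)).astype(int))
c=snap('top');pts(c,'top',['bar','nose','hinge'])
for t in('timer','vial_3','bottle_small','marker_black'):
    print(t,[np.round(at(c,r['location'],0)[:2]) for r in manip.spot_point('top',t)[:1]])
st()
```

```text
c7.npz [240 237 226 226 229 229 229 222 165  74  37  37  36  36  37  36  36  34]
b.npz [235 232 218 218 222 222 222 214 160  66  35  35  35  35  34  34  34  33]
top bar 0.71 [464.1 272. ] [ 519.5 -347.4   80. ]
top bar 0.62 [363.4 212.9] [ 636.3 -158.4   80. ]
top nose 0.9 [469.3 351.5] [ 362.6 -362.6   47.5]
top nose 0.83 [350.1 298.2] [ 472.1 -131.3   47.5]
top hinge 0.89 [355.1 286.4] [ 494.2 -142.7   36. ]
top hinge 0.67 [463.2 337.4] [ 388.2 -355.2   36. ]
timer [array([675.,  10.])]
vial_3 [array([417.,   2.])]
bottle_small [array([750.,  -1.])]
marker_black [array([546., -14.])]
t 21.05 ee [628.9 217.8 188.4] yaw_x 3.291 F [-0.8  1.5  0.1] w 60.3 q [ 0.23  0.56  0.07  1.06 -0.01  0.08]
```

Run:
```python
from m import *
from scipy.ndimage import map_coordinates
ax=np.array([np.cos(.15),np.sin(.15)]);O=np.array([539.3,202.9])
c={k:v for k,v in np.load('a.npz').items()};g=cv2.cvtColor(c['img'],7).astype(float)
for sg in(-1,1):
    Q=np.array([proj(c,[*(O+sg*ax*t),60]) for t in np.arange(46,64,1.)]);print(sg,np.round(map_coordinates(g,[Q[:,1],Q[:,0]],order=1)).astype(int))
print(manip.job_done())
```

```text
-1 [247 246 245 247 247 247 247 247 234 134  59  50  50  51  50  52  53  52]
1 [247 247 247 247 247 247 247 247 245 187  84  53  51  50  49  50  51  53]
the job is handed in; nothing more can be done
None
```

I tipped the left tray by its bar to about 0.47 rad, and the bare steel disc slid into the nose. I lowered the tray smoothly, took the disc from the nose and pushed it about 20 mm down into the magazine. Then I released it, moved clear and handed the job in at about 21 s of the 61 s; no verdict is reported.

**Last checks:**
- **Disc:** two camera views fit it lying flat with its top at about 54 mm, within about 1 mm of the magazine axis.
- **Catches:** the ends of both catches sit about 54–55 mm from the axis on either side. The far one's edge is unchanged from before the push. For the near one I had no picture from before to compare.
- **Tray and bystanders:** the top camera puts the bar at its level position, within a few mm. All four bystanders are within about 6 mm of where they started.
- **Robot:** the wrist force is near zero and the gripper is clear of everything.

**What went wrong on the way:**
- I first closed on the bar about 9 mm too high, so I opened, went down and gripped it again.
- I backed off in the wrong direction once while looking at the magazine, which only cost time.
- On the top camera, the last hinge and nose readings were up to about 10 mm from the wrist camera's. I trusted the wrist camera.

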